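# Clamp the rinse bath and draw the stirring paddle out through its short mouth

### The job

Crank the vise handle until its rubber-faced jaw presses the rinse bath firmly against the fixed jaw, and leave it clamped. Then take the stirring paddle by its handle bar, slant it so that it comes out one end first through the bath's short mouth, and finish while still holding it still in the gripper, straight above the bath with both its ends well clear of the covers (a good 3 cm). Leave the things standing around where they are.

Things in the scene. Friction and masses are not known exactly. Their poses are not given: they have to be found in the camera images.
- vise: Grey bench vise fixed to the table; origin on the table under its bed, z up, x along the jaws, y along the screw. Bed 130 x 245 mm, top 30 mm high. Fixed jaw 120 mm wide, 25 thick, 85 high, face at y = +60 mm. Nut block 70 mm wide, 95 high, y = -135 to -160 mm, carries the screw (axis x = 0, 72 mm high). The crank turns outside it, at the -y end.
- vise_jaw (a joint): Travel (m) of the sliding jaw towards the fixed jaw (vise +y). Steel, 120 mm wide, top 84 mm above the table; its rubber pad's face is at vise y = -90 mm + travel. Opening between jaws 150 mm - travel: the 116 mm bath, once pushed home on the fixed jaw, is met at 0.034. Starts at 0.008 to 0.020; at most about 0.041.
- vise_crank (a joint): Crank angle (rad), grows as the vise closes: clockwise seen from the crank's end, looking along vise +y. One turn moves the jaw 24 mm (0.00382 m per rad). Friction 0.1 N m; stays where left. The grip circles the screw axis at 40 mm radius: in the vise frame grip x = 40 mm sin(angle - 3.65), height = 72 mm + 40 mm cos(angle - 3.65).
- crank_grip (a point): Point to take on the crank handle, on the axis of a black round sleeve (16 mm diameter, 62 mm long) lying level along vise y and pointing away from the vise, from y = -180 to -242 mm; this point at y = -218 mm. The sleeve spins freely on its pin: pinch it from above, closing along vise x, and lead it round with the gripper still pointing down.
- vise_pad: Rubber face of the sliding jaw, 116 mm wide, 50 high, 8 thick; origin mid-thickness at bed height. It gives as it is pressed, 3 N per mm, up to 7 mm: 4 mm of jaw travel after meeting the bath (a sixth of a turn) presses with about 12 N.
- bath: Loose white rinse bath with a dark floor, about 0.8 kg, on the vise bed, 1 to 8 mm off the fixed jaw (the closing jaw slides it home). 332 mm long (x, along the jaws), 116 wide (y), 62 high, walls and floor 6; origin under its centre. Fixed covers 6 mm thick on both ends of its top leave a mouth 150 mm long (x = -75 to 75) and 104 wide; inside it reaches under them to x = -160 and 160.
- paddle: Aluminium stirring paddle, about 0.16 kg, lying flat in the bath along its length. 220 mm long (x): handle bar 20 mm wide, 14 thick from x = -110 to 50, then a blade 36 wide, 10 thick to x = 110, towards the bath's +x end. Origin mid-length on its underside, z up; balance point about 5 mm from it towards the blade. Longer than the mouth: it cannot come out level.
- blade_end (a point): Middle of the paddle's blade end (paddle x = +110 mm, 5 mm above its underside).
- handle_end (a point): Middle of the paddle's handle end (paddle x = -110 mm, 7 mm above its underside).
- jar: Bystander: small amber screw-lid jar, 48 mm diameter, 60 mm high, near the vise. Origin under its centre; leave it where it is.
- valve: Bystander: loose black ball valve with a red lever, about 70 mm long, 51 mm high, near the vise. Origin under its centre; leave it where it is.
- collar: Bystander: white plastic ring, 56 mm diameter, 20 mm high, near the vise. Origin under its centre; leave it where it is.
- beaker: Bystander: glass beaker, 76 mm diameter, 100 mm high. Origin under its centre; leave it where it is.
- wash_bottle: Bystander: white bottle, 60 mm diameter, 150 mm high. Origin under its centre; leave it where it is.
- dish: Bystander: shallow glass dish, 90 mm diameter, 18 mm high. Origin under its centre; leave it where it is.
- spatula: Bystander: flat-bladed spatula with a black handle, 190 mm long, lying flat. Origin at the middle; leave it where it is.
Mind the look-alikes: they are no part of the job. What is meant by the paddle is not red, and is the larger of those in its own colour.

How it is judged:
On the way, in this order (a step that is already met when the one before it is completed fails the run):
1. the vise jaw presses the bath home against the fixed jaw, the paddle still lying inside (contact force between vise_pad and bath above 5 N and y of bath in the frame of vise between -0.003 and 0.007 m and z of bath in the frame of vise between 0.025 and 0.036 m and angle between bath's own z axis and vertical below 0.08 rad and z of each of blade_end, handle_end in the frame of bath below 0.05 m), for 0.2 s.
2. the paddle is slanted, one end up through the mouth and the other still below the covers (((z of blade_end in the frame of bath above 0.075 m and z of handle_end in the frame of bath below 0.056 m) or (z of handle_end in the frame of bath above 0.075 m and z of blade_end in the frame of bath below 0.056 m))), for 0.05 s.
At the end, for the whole second after the job is handed in: The bath stands on the bed, clamped on the fixed jaw with over 5 N; the paddle is held still by the fingers alone, its middle within 150 mm (level) of the bath centre, both end points at least 25 mm above the covers' top (62 mm above the bath's underside) (contact force between vise_pad and bath above 5 N and y of bath in the frame of vise between -0.003 and 0.007 m and z of bath in the frame of vise between 0.025 and 0.036 m and angle between bath's own z axis and vertical below 0.08 rad and z of each of blade_end, handle_end in the frame of bath above 0.087 m and horizontal distance between paddle and bath below 0.15 m and contact force between the fingers and paddle above 2 N and contact force between paddle and bath below 0.1 N and contact force between paddle and vise below 0.1 N and linear speed of paddle below 0.03 m/s and angular speed of paddle below 0.3 rad/s); the arm keeps its last pose, push and grip.
It fails at once if a bystander is pushed away (over 40 mm) (distance of any of jar, valve, collar, beaker, wash_bottle, dish, spatula from where it was at the start of the episode above 0.04 m).
It also fails if it takes over 61 s, if anything falls off the work surface, if the arm or the gripper's body presses on something with over 40 N, if the wrist force passes 120 N, or if a joint passes its speed limit or range.

### The arm

A 6-joint arm with a two-finger parallel gripper is mounted at the origin on the work surface. World frame = base frame: x ahead of the robot, y to its left, z up, the work surface at z = 0. Lengths are in m, angles in rad, forces in N, time in s.
With the tool pointing down it reaches from about 0.25 to 0.725 m from the base axis. Payload 9.7 kg.
Tool frame: the origin (TCP) lies midway between the tips of the shut fingers; the grasp point (between the pads) lies arm.hold_point_z behind it (arm.hold_point_z is the distance from the TCP to the grasp point, in m); z points along the fingers, y is the line along which they close (so a half turn about z gives the same grasp; the last joint's range is limited). The gripper opens to 85 mm and grips with 20 to 120 N. Pads are 22 mm wide; open, the fingers measure 114 mm over their backs; the gripper's body (76 mm by 85 mm) begins 54 mm behind the grasp point. The pads swing forward as they close: fully open they stand 13 mm farther back than shut.
Start: joints at [-1.203, 0.087, 0.176, 1.66, 0, 1.571], TCP at [0.198, -0.513, 0.231] pointing down, gripper open.
Joint ranges: [-3.13, 3.13], [-0.85, 1.81], [-1.15, 1.24], [-2.2, 2.28], [-1.44, 1.52], [-3.14, 3.14]. Speed limits (rad/s): [2.22, 2.22, 2.57, 3.14, 3.14, 3.14].

### API

Orientations are given as a unit quaternion [x, y, z, w].
In Python, from station import arm, optics, ticket gives the robot as it stands.
- The arm moves only by the tool drive_tool, never from a script. Its argument "steps" is a list of rows, each a list of 2 entries, a list of its own where there are three numbers: the shift along the tool's x, y, z in cm, then the turn, a rotation vector about the tool's x, y, z in rad. In form: [[[dx, dy, dz], [ax, ay, az]], ...]. A call has 1 to 20 rows; each row shifts and turns the commanded pose from where the row before left it, along the tool's axes as they then stand; what a row does not reach is not made up. A row lasts 1/10 s, in which the tool goes at most 50 mm and 8.59 degrees, less where a joint would pass 70% of its speed; a pose out of reach is approached as far as the arm can. A call with a gripper value outside its range is refused whole. "hand" is the finger opening in cm, from 0 to 8.54, set as the call begins (left out, the last holds). The fingers move at their own pace and stop on an object; "force" is the grip in N (left out, the last holds). Time passes only in rows, so rows that do not move let the fingers close. It gives the time, the measured TCP pose, the force, the opening and the grip force at its end, in the units of the state.
- arm.get_obs(): the state, without advancing time (a new reading comes with each control period).
- optics.get_image(name): name is "scene" or "top" or "wrist"; returns a dict with "pixels" (400x640x3 uint8, red, green, blue), "fx", "fy", "cx", "cy" (pixels), "cam_to_world" (4x4, takes a point from camera to world coordinates). Camera axes: x right, y down, z forward; pixel columns grow to the right and rows downward; lengths in m; the calibration is good to about 2 mm. A picture is of the moment at which its call begins. There is no depth.
- ticket.hand_in(): hands the job in; it is judged then, once.
Trained networks look in the newest picture that a camera, given by its name, has taken for a name from the list of things; names that differ only in an ending like _2 or _b are one class to them, and where a whole thing is asked for, a point or a joint stands for the part that bears it (a point fixed in the world has none). Each returns a list of dicts, best first, with "conf" (0 to 1); they miss things now and then, are a little off and sometimes report something else, mostly with a low value. They report only what shows in the picture. A call takes as long as a camera call. They do not tell look-alikes from the thing itself.
- optics.boxes_of(camera, name): "bbox" ([left, top, right, bottom] in pixels, round what is visible of it).
- optics.cut_out(camera, name): "mask" (400x640 bool, what is visible of it) and "bbox" ([left, top, right, bottom] in pixels, round what is visible of it).
- optics.landmark_of(camera, name): "centre" ([column, row] in pixels: a listed point, or the origin of a listed thing).
The state is a dict: "t": time; "q": joint angles; "dq": joint speeds; "joint_efforts": joint torques, N m; "ee_pos": TCP position; "tcp_rot": TCP orientation; "wrist_force": force on the tool from outside, world axes, zero at the start; "wrist_torque": the same for the moment, N m; "grip_width": opening from 0.0 (shut) to 1.0 (fully open); "gripper_force": force on a finger pad.
Only numpy, scipy, OpenCV 4.12 (cv2) and the standard library are available. Lean on these libraries where they do the work, as an engineer would, in place of code of your own. Each camera call takes 0.05 s, during which the arm holds its last target. There are 200 camera calls.

## Working session

There is one attempt and no reset: what is moved stays moved. The work goes in short steps, Python scripts to look and compute and a tool call to move; the robot and the scene stay as the last step left them, time stands still between calls to the robot, and variables do not carry over. Pictures are saved under pics/ and viewed, at most 10 in all, crops included, and the job is handed in when it is done.

Besides the shell and the picture viewer there is one more tool, called in YAML: its name, and indented under it one key for each argument. drive_tool: Moves the arm, as the interface text tells. Its arguments: {"type":"object","properties":{"steps":{"type":"array","items":{"type":"array"}},"hand":{"type":"number"},"force":{"type":"number"}},"required":["steps"]}

```bash
mkdir -p pics; ls
cat > h.py <<'E'
import numpy as np, cv2
from scipy.spatial.transform import Rotation as R
from station import arm, optics, ticket
def pix2w(im,p,z):
    T=np.array(im["cam_to_world"]); d=T[:3,:3]@np.array([(p[0]-im["cx"])/im["fx"],(p[1]-im["cy"])/im["fy"],1.]); o=T[:3,3]
    return o+d*(z-o[2])/d[2]
def w2pix(im,P):
    T=np.linalg.inv(np.array(im["cam_to_world"])); c=T[:3,:3]@np.asarray(P)+T[:3,3]
    return np.array([im["fx"]*c[0]/c[2]+im["cx"],im["fy"]*c[1]/c[2]+im["cy"]])
def save(im,n): cv2.imwrite("pics/"+n,im["pixels"][:,:,::-1])
E
python3 - <<'E'
from h import *
np.set_printoptions(precision=4,suppress=True)
for c in ["scene","top"]:
    im=optics.get_image(c); save(im,c+"0.png"); print(c,np.array(im["cam_to_world"]),im["fx"])
    for n in ["vise","bath","paddle","crank_grip","blade_end","handle_end","vise_pad","jar","valve","collar","beaker","wash_bottle","dish","spatula"]:
        for r in optics.landmark_of(c,n)[:3]: print(n,np.round(r["centre"],1),round(r["conf"],2), pix2w(im,r["centre"],{"bath":.03,"paddle":.036,"blade_end":.041,"handle_end":.043,"crank_grip":.06,"vise_pad":.03}.get(n,0)))
print(arm.get_obs(),arm.hold_point_z)
E
```

```text
pics
scene [[-0.4555  0.6253 -0.6337  1.261 ]
 [ 0.8902  0.3291 -0.3151  0.3974]
 [ 0.0115 -0.7076 -0.7065  0.9297]
 [ 0.      0.      0.      1.    ]] 452.45610639495777
bath [310.8 216.7] 0.76 [0.5407 0.0116 0.03  ]
paddle [277.7 143.2] 0.79 [ 0.3181 -0.2245  0.036 ]
paddle [304.5 212.3] 0.63 [ 0.5393 -0.0083  0.036 ]
paddle [404.9 205.9] 0.6 [0.3907 0.2234 0.036 ]
crank_grip [231.2 183.4] 0.61 [ 0.5573 -0.23    0.06  ]
crank_grip [320.5 184.4] 0.2 [ 0.4451 -0.0085  0.06  ]
blade_end [282.9 116.2] 0.85 [ 0.1909 -0.2801  0.041 ]
blade_end [395.  226.7] 0.78 [0.4787 0.2268 0.041 ]
handle_end [318.5 185.2] 0.67 [ 0.4347 -0.0199  0.043 ]
handle_end [416.4 188.7] 0.64 [0.3186 0.2309 0.043 ]
handle_end [270.1 162.1] 0.58 [ 0.4135 -0.1933  0.043 ]
vise_pad [285.  212.1] 0.66 [ 0.5584 -0.058   0.03  ]
jar [292.2 182.1] 0.77 [ 0.4193 -0.1158  0.    ]
valve [251.8 251.9] 0.78 [ 0.6954 -0.0784  0.    ]
collar [344.8 270.8] 0.66 [ 0.6379  0.159  -0.    ]
beaker [198.9 161.8] 0.93 [ 0.4748 -0.4188  0.    ]
wash_bottle [179.4 177.7] 0.79 [ 0.5606 -0.4249  0.    ]
dish [465.4 253.9] 0.7 [0.4457 0
[... 1158 characters left out ...]
h_bottle [443.3 186.3] 0.75 [ 0.5672 -0.417   0.    ]
dish [157.2 227. ] 0.58 [0.4416 0.4177 0.    ]
spatula [163.9 165.7] 0.66 [0.6224 0.4099 0.    ]
spatula [252.9 160.3] 0.2 [0.6413 0.1494 0.    ]
{'t': 1.5, 'q': array([-1.203 ,  0.0869,  0.1759,  1.6598,  0.    ,  1.5708]), 'dq': array([-0.0001,  0.0005, -0.001 , -0.0018,  0.001 ,  0.0008]), 'joint_efforts': array([  0.0018, -52.0094,  46.4861,   0.0016,   0.0001,  -0.    ]), 'ee_pos': array([ 0.1977, -0.5132,  0.2313]), 'tcp_rot': array([ 0.9831,  0.1829, -0.    , -0.    ]), 'wrist_force': array([-0.7564, -0.1613,  0.1177]), 'wrist_torque': array([-0.0493,  0.0342,  0.042 ]), 'gripper_force': 0.0, 'grip_width': 0.997877110474571} 0.0187
```

Run:
```python
import cv2
a=cv2.imread("pics/top0.png")[110:310,180:450]; cv2.imwrite("pics/t1.png",cv2.resize(a,None,fx=2.9,fy=2.9,interpolation=2))
a=cv2.imread("pics/scene0.png")[130:290,180:400]; cv2.imwrite("pics/s1.png",cv2.resize(a,None,fx=3.6,fy=3.6,interpolation=2))
```

```text
(no output)
```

View pics/t1.png

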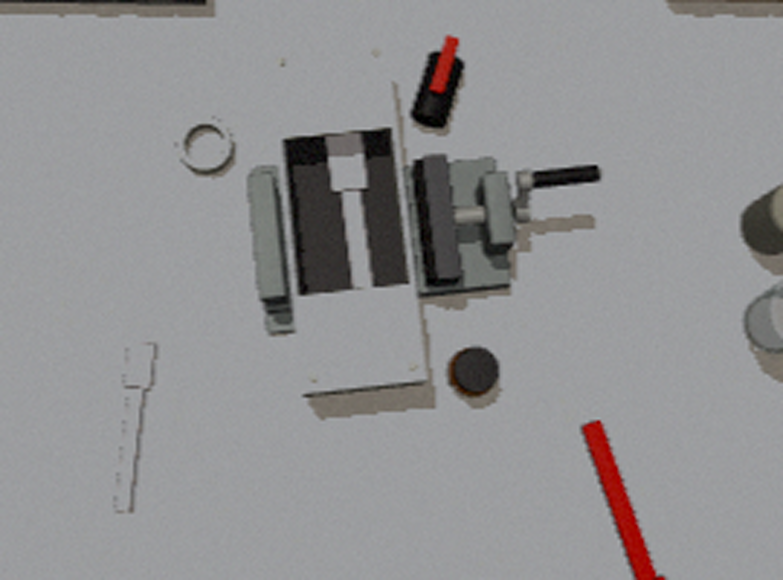

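View pics/s1.png

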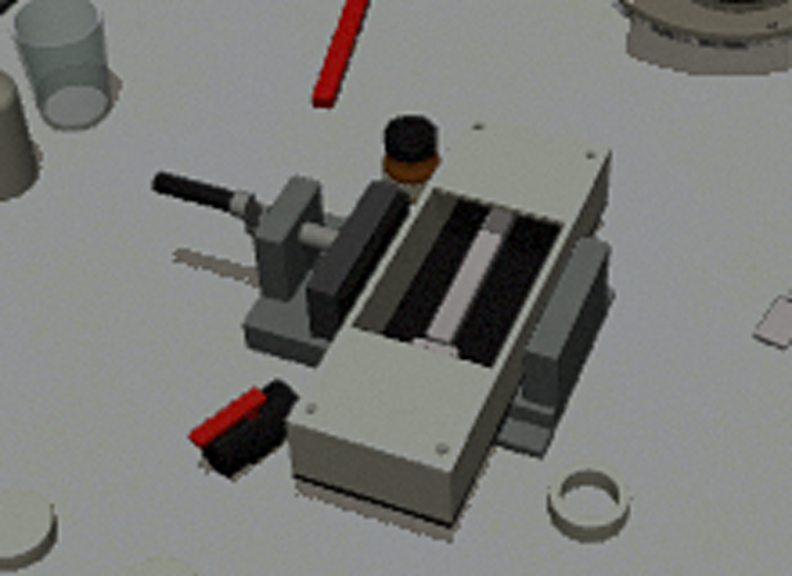

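```bash
cat > fit.py <<'E'
from h import *
from scipy.optimize import least_squares
np.set_printoptions(precision=4,suppress=True)
T={n:optics.get_image(n) for n in ("top","scene")}
tp=lambda u,v:("top",np.array([u,v])/2.9+[180,110]-0.3); sc=lambda u,v:("scene",np.array([u,v])/3.6+[180,130]-0.3)
# obs: (pix, part, local)
O=[]
def add(p,part,*l): O.append((p,part,np.array(l)/1000))
for p,l in zip([tp(285,139),tp(389,128),tp(408,284),tp(300,295),sc(563,222),sc(437,190)],[(75,52),(75,-52),(-75,-52),(-75,52),(-75,52),(-75,-52)]): add(p,"b",*l,62)
for p,l in zip([tp(305,396),tp(427,382),sc(610,152),sc(453,470),sc(292,420)],[(-166,58),(-166,-58),(-166,58),(166,58),(166,-58)]): add(p,"b",*l,62)
add(sc(355,328),"b",75,-52,62); add(sc(492,365),"b",75,52,62)
for p,l in zip([tp(484,174),tp(507,171),tp(513,247),sc(296,178),sc(321,184),sc(258,234)],[(35,-135),(35,-160),(-35,-160),(-35,-160),(-35,-135),(35,-160)]): add(p,"v",*l,95)
add(tp(495,157),"v",65,-160 if 0 else -122.5,30) if 0 else None
for p,l in zip([tp(445,153),tp(463,278)],[(60,-8),(-60,-8)]): pass
S=[(tp(600,172),-242),(tp(533,180),-180),(sc(155,182),-242),(sc(236,204),-180)]
def res(q,full=False):
    x,y,yaw,bx,by,byaw,a=q; Rv=R.from_euler("z",yaw); V=np.array([x,y,0])
    r=[]
    for p,part,l in O:
        if part=="b": l=R.from_euler("z",byaw).apply(l)+[bx,by,.030]
        r.append(w2pix(T[p[0]],Rv.apply(l)+V)-p[1])
    for p,yy in S:
        r.append(w2pix(T[p[0]],Rv.apply([.04*np.sin(a-3.65),yy/1000,.072+.04*np.cos(a-3.65)])+V)-p[1])
    return np.array(r) if full else np.ravel(r)
best=min((least_squares(res,[.55,.0,.05,0,0,0,a0],loss="soft_l1") for a0 in (3,4,5,6)),key=lambda s:s.cost)
print(best.x,best.cost); print(res(best.x,1).T)
E
python3 fit.py
```

```text
[ 0.546   0.0159  0.0931  0.0106 -0.0038  0.0294  4.2744] 14.14885688162114
[[-1.5491  0.2681  0.4353 -0.8109  0.7558 -0.755  -1.0798  0.3457  0.2046
   0.1749 -1.1401 -0.5475  0.7366 -1.0239  0.1185  0.8323 -0.2336  1.1216
  -1.9218 -1.0803 -0.5996  0.9929 -0.8437]
 [ 0.0005 -0.3222 -0.5015  0.1535 -0.753  -1.4261 -0.4904 -0.8631 -2.2372
   0.0306 -0.138  -0.9726  0.0499 -0.4656 -0.1782 -1.2709 -2.2595 -1.5202
  -0.9879  0.332  -0.5558 -0.2161 -0.1486]]
```

```bash
cat >> h.py <<'E'
import json
VX,VY,VYAW=0.546,0.0159,0.0931
RV=R.from_euler("z",VYAW)
def v2w(p): return RV.apply(p)+[VX,VY,0]
def w2v(p): return RV.inv().apply(np.asarray(p)-[VX,VY,0])
def down(yaw): # tool z down, tool y at world yaw
    y=np.array([np.cos(yaw),np.sin(yaw),0]); z=np.array([0,0,-1.]); return R.from_matrix(np.c_[np.cross(y,z),y,z])
def grip(a,y=-.220): return v2w([.04*np.sin(a-3.65),y,.072+.04*np.cos(a-3.65)])
def now():
    o=arm.get_obs(); return np.array(o["ee_pos"]),R.from_quat(o["tcp_rot"]),o
def rows(wps,p=None,r=None):
    """wps: list of (pos,rot), one row each; prints rows in tool axes (cm, rad), rounding carried"""
    if p is None: p,r,_=now()
    out=[]
    for P,Q in wps:
        d=np.round(r.inv().apply(np.asarray(P)-p)*100,2); w=np.round((r.inv()*Q).as_rotvec(),3)
        out.append([(d+0).tolist(),(w+0).tolist()]); p=p+r.apply(d/100); r=r*R.from_rotvec(w)
    print(json.dumps(out).replace(" ","").replace("]],","]], ")); return p,r
def interp(p,r,P,Q,n):
    dv=(r.inv()*Q).as_rotvec(); s=np.linspace(0,1,n+1)[1:]; s=s*s*(3-2*s) if n>6 else s
    return [(p+(P-p)*k, r*R.from_rotvec(dv*k)) for k in s]
E
python3 - <<'E'
from h import *
p,r,o=now(); print(o["t"])
g=grip(4.274); print(g)
rows(interp(p,r,g+[0,0,.09],down(VYAW),18))
E
```

```text
1.6
[ 0.58972265 -0.20097451  0.10446191]
[[[0.43,-0.13,0.03],[0.0,0.0,-0.012]], [[1.21,-0.37,0.1],[0.0,0.0,-0.032]], [[1.93,-0.52,0.14],[0.0,0.0,-0.052]], [[2.56,-0.54,0.2],[0.0,0.0,-0.068]], [[3.09,-0.44,0.23],[0.0,0.0,-0.08]], [[3.53,-0.21,0.26],[0.0,0.0,-0.092]], [[3.85,0.12,0.28],[0.0,0.0,-0.1]], [[4.02,0.53,0.3],[0.0,0.0,-0.104]], [[4.05,0.97,0.3],[0.0,0.0,-0.108]], [[3.91,1.4,0.31],[0.0,0.0,-0.108]], [[3.65,1.77,0.3],[0.0,0.0,-0.105]], [[3.27,2.03,0.28],[0.0,0.0,-0.099]], [[2.81,2.16,0.26],[0.0,0.0,-0.092]], [[2.3,2.12,0.23],[0.0,0.0,-0.081]], [[1.76,1.93,0.19],[0.0,0.0,-0.067]], [[1.25,1.55,0.15],[0.0,0.0,-0.052]], [[0.74,1.03,0.09],[0.0,0.0,-0.033]], [[0.25,0.37,0.03],[0.0,0.0,-0.011]]]
```

drive_tool:
  steps:
    - [[0.43, -0.13, 0.03], [0.0, 0.0, -0.012]]
    - [[1.21, -0.37, 0.1], [0.0, 0.0, -0.032]]
    - [[1.93, -0.52, 0.14], [0.0, 0.0, -0.052]]
    - [[2.56, -0.54, 0.2], [0.0, 0.0, -0.068]]
    - [[3.09, -0.44, 0.23], [0.0, 0.0, -0.08]]
    - [[3.53, -0.21, 0.26], [0.0, 0.0, -0.092]]
    - [[3.85, 0.12, 0.28], [0.0, 0.0, -0.1]]
    - [[4.02, 0.53, 0.3], [0.0, 0.0, -0.104]]
    - [[4.05, 0.97, 0.3], [0.0, 0.0, -0.108]]
    - [[3.91, 1.4, 0.31], [0.0, 0.0, -0.108]]
    - [[3.65, 1.77, 0.3], [0.0, 0.0, -0.105]]
    - [[3.27, 2.03, 0.28], [0.0, 0.0, -0.099]]
    - [[2.81, 2.16, 0.26], [0.0, 0.0, -0.092]]
    - [[2.3, 2.12, 0.23], [0.0, 0.0, -0.081]]
    - [[1.76, 1.93, 0.19], [0.0, 0.0, -0.067]]
    - [[1.25, 1.55, 0.15], [0.0, 0.0, -0.052]]
    - [[0.74, 1.03, 0.09], [0.0, 0.0, -0.033]]
    - [[0.25, 0.37, 0.03], [0.0, 0.0, -0.011]]
    - [[0, 0, 0], [0, 0, 0]]
  hand: 5.0

```text
t: 3.5
ee_pos: [0.5897, -0.201, 0.1944]
tcp_rot: [0.673, 0.739, -0.0, -0.0]
wrist_force: [0.2, 0.1, -0.4]
grip_width: 0.586
gripper_force: 0.0
```

Run:
```python
from h import *
np.set_printoptions(precision=4,suppress=True)
p,r,o=now(); print(o["t"],p,r.as_rotvec(),o["grip_width"],o["q"])
im=optics.get_image("wrist"); 
for a in (-.242,-.22,-.18): print(w2pix(im,grip(4.274,a)))
for n in ["crank_grip","jar","valve"]:
    for q in optics.landmark_of("wrist",n)[:2]: print(n,q["centre"],q["conf"],pix2w(im,q["centre"],.104))
save(im,"w1.png")
```

```text
3.5 [ 0.5897 -0.201   0.1944] [-2.1156 -2.3222  0.0003] 0.5859770297410942 [-0.3284  0.2555  0.2964  1.6119 -0.0001  1.1493]
[315.3707 230.0922]
[315.4258 206.1222]
[315.5338 159.167 ]
crank_grip [313.3, 202.2] 0.57 [ 0.5876 -0.1978  0.104 ]
jar [155.7, 87.3] 0.93 [ 0.4602 -0.1185  0.104 ]
valve [425.2, 79.5] 0.96 [ 0.6624 -0.0938  0.104 ]
```

View pics/w1.png

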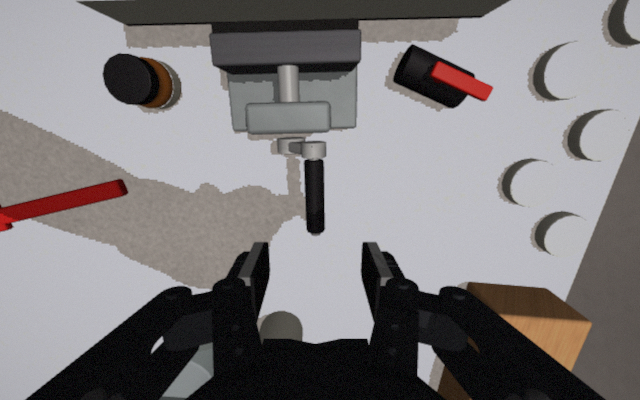

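drive_tool:
  steps:
    - [[0, 0, 1.5], [0, 0, 0]]
    - [[0, 0, 2.5], [0, 0, 0]]
    - [[0, 0, 2.5], [0, 0, 0]]
    - [[0, 0, 2.5], [0, 0, 0]]
    - [[0, 0, 1.5], [0, 0, 0]]
    - [[0, 0, 0.4], [0, 0, 0]]
    - [[0, 0, 0], [0, 0, 0]]

```text
t: 4.4
ee_pos: [0.5895, -0.2013, 0.0857]
tcp_rot: [0.674, 0.739, -0.0, -0.0]
wrist_force: [0.6, -0.2, 0.3]
grip_width: 0.588
gripper_force: 0.0
```

drive_tool:
  steps:
    - [[0, 0, 0], [0, 0, 0]]
    - [[0, 0, 0], [0, 0, 0]]
    - [[0, 0, 0], [0, 0, 0]]
    - [[0, 0, 0], [0, 0, 0]]
    - [[0, 0, 0], [0, 0, 0]]
    - [[0, 0, 0], [0, 0, 0]]
  hand: 0
  force: 30

```text
t: 5.0
ee_pos: [0.5902, -0.2013, 0.0862]
tcp_rot: [0.673, 0.739, 0.0, 0.001]
wrist_force: [0.4, -0.6, 5.0]
grip_width: 0.171
gripper_force: 29.4
```

Run:
```python
from h import *
p,r,o=now(); print(o["t"],p,o["wrist_force"],o["grip_width"],o["gripper_force"])
a=np.linspace(0,1,44)[1:]; a=a*0.95+0.05*a*a*(3-2*a)
A=4.274+a*(10.0-4.274)
g0=grip(4.274); w=[(p+grip(x)-g0,r) for x in A]
P=p;Q=r
for k in (0,15,30): P,Q=rows(w[k:k+15] if k<30 else w[30:],P,Q); print()
```

```text
5.0 [ 0.59019778 -0.20125025  0.08622812] [ 0.37053208 -0.56160271  4.99973108] 0.17089596641745877 29.387042820453644
[[[0.0,0.39,0.32],[0.0,0.0,0.0]], [[0.0,0.35,0.38],[0.0,0.0,0.0]], [[0.0,0.3,0.41],[0.0,0.0,0.0]], [[0.0,0.25,0.46],[0.0,0.0,0.0]], [[0.0,0.19,0.48],[0.0,0.0,0.0]], [[0.0,0.12,0.51],[0.0,0.0,0.0]], [[0.0,0.06,0.52],[0.0,0.0,0.0]], [[0.0,-0.02,0.53],[0.0,0.0,0.0]], [[0.0,-0.08,0.53],[0.0,0.0,0.0]], [[0.0,-0.16,0.51],[0.0,0.0,0.0]], [[0.0,-0.22,0.49],[0.0,0.0,0.0]], [[0.0,-0.28,0.45],[0.0,0.0,0.0]], [[0.0,-0.35,0.41],[0.0,0.0,0.0]], [[0.01,-0.4,0.37],[0.0,0.0,0.0]], [[0.0,-0.44,0.31],[0.0,0.0,0.0]]]

[[[0.0,-0.48,0.24],[0.0,0.0,0.0]], [[0.0,-0.52,0.18],[0.0,0.0,0.0]], [[0.0,-0.53,0.11],[0.0,0.0,0.0]], [[0.0,-0.54,0.03],[0.0,0.0,0.0]], [[0.0,-0.55,-0.04],[0.0,0.0,0.0]], [[0.0,-0.53,-0.11],[0.0,0.0,0.0]], [[-0.01,-0.52,-0.19],[0.0,0.0,0.0]], [[0.0,-0.48,-0.25],[0.0,0.0,0.0]], [[0.0,-0.44,-0.32],[0.0,0.0,0.0]], [[0.0,-0.4,-0.37],[0.0,0.0,0.0]], [[0.0,-0.34,-0.42],[0.0,0.0,0.0]], [[0.0,-0.28,-0.47],[0.0,0.0,0.0]], [[0.0,-0.21,-0.5],[0.0,0.0,0.0]], [[0.0,-0.15,-0.52],[0.0,0.0,0.0]], [[0.0,-0.07,-0.53],[0.0,0.0,0.0]]]

[[[0.0,0.0,-0.54],[0.0,0.0,0.0]], [[0.0,0.07,-0.54],[0.0,0.0,0.0]], [[0.0,0.14,-0.51],[0.0,0.0,0.0]], [[0.0,0.21,-0.49],[0.0,0.0,0.0]], [[0.0,0.27,-0.46],[0.0,0.0,0.0]], [[0.0,0.33,-0.41],[0.0,0.0,0.0]], [[0.0,0.37,-0.37],[0.0,0.0,0.0]], [[0.0,0.42,-0.31],[0.0,0.0,0.0]], [[0.0,0.46,-0.26],[0.0,0.0,0.0]], [[0.0,0.48,-0.19],[0.0,0.0,0.0]], [[0.0,0.5,-0.13],[0.0,0.0,0.0]], [[0.0,0.5,-0.06],[0.0,0.0,0.0]], [[0.0,0.51,0.0],[0.0,0.0,0.0]]]
```

drive_tool:
  steps:
    - [[0.0, 0.39, 0.32], [0.0, 0.0, 0.0]]
    - [[0.0, 0.35, 0.38], [0.0, 0.0, 0.0]]
    - [[0.0, 0.3, 0.41], [0.0, 0.0, 0.0]]
    - [[0.0, 0.25, 0.46], [0.0, 0.0, 0.0]]
    - [[0.0, 0.19, 0.48], [0.0, 0.0, 0.0]]
    - [[0.0, 0.12, 0.51], [0.0, 0.0, 0.0]]
    - [[0.0, 0.06, 0.52], [0.0, 0.0, 0.0]]

```text
t: 5.7
ee_pos: [0.6084, -0.1992, 0.0555]
tcp_rot: [0.673, 0.739, 0.002, 0.002]
wrist_force: [8.8, 0.9, 2.6]
grip_width: 0.177
gripper_force: 29.0
```

drive_tool:
  steps:
    - [[0.0, -0.02, 0.53], [0.0, 0.0, 0.0]]
    - [[0.0, -0.08, 0.53], [0.0, 0.0, 0.0]]
    - [[0.0, -0.16, 0.51], [0.0, 0.0, 0.0]]
    - [[0.0, -0.22, 0.49], [0.0, 0.0, 0.0]]
    - [[0.0, -0.28, 0.45], [0.0, 0.0, 0.0]]
    - [[0.0, -0.35, 0.41], [0.0, 0.0, 0.0]]
    - [[0.01, -0.4, 0.37], [0.0, 0.0, 0.0]]
    - [[0.0, -0.44, 0.31], [0.0, 0.0, 0.0]]

```text
t: 6.5
ee_pos: [0.5876, -0.2015, 0.0176]
tcp_rot: [0.673, 0.739, 0.0, 0.001]
wrist_force: [7.2, -4.5, -6.8]
grip_width: 0.175
gripper_force: 29.5
```

drive_tool:
  steps:
    - [[0.0, -0.48, 0.24], [0.0, 0.0, 0.0]]
    - [[0.0, -0.52, 0.18], [0.0, 0.0, 0.0]]
    - [[0.0, -0.53, 0.11], [0.0, 0.0, 0.0]]
    - [[0.0, -0.54, 0.03], [0.0, 0.0, 0.0]]
    - [[0.0, -0.55, -0.04], [0.0, 0.0, 0.0]]
    - [[0.0, -0.53, -0.11], [0.0, 0.0, 0.0]]
    - [[-0.01, -0.52, -0.19], [0.0, 0.0, 0.0]]
    - [[0.0, -0.48, -0.25], [0.0, 0.0, 0.0]]
    - [[0.0, -0.44, -0.32], [0.0, 0.0, 0.0]]
    - [[0.0, -0.4, -0.37], [0.0, 0.0, 0.0]]
    - [[0.0, -0.34, -0.42], [0.0, 0.0, 0.0]]
    - [[0.0, -0.28, -0.47], [0.0, 0.0, 0.0]]
    - [[0.0, -0.21, -0.5], [0.0, 0.0, 0.0]]
    - [[0.0, -0.15, -0.52], [0.0, 0.0, 0.0]]
    - [[0.0, -0.07, -0.53], [0.0, 0.0, 0.0]]

```text
t: 8.0
ee_pos: [0.5289, -0.2081, 0.0511]
tcp_rot: [0.674, 0.739, 0.001, 0.003]
wrist_force: [13.2, -7.3, -4.6]
grip_width: 0.176
gripper_force: 29.5
```

drive_tool:
  steps:
    - [[0.0, 0.0, -0.54], [0.0, 0.0, 0.0]]
    - [[0.0, 0.07, -0.54], [0.0, 0.0, 0.0]]
    - [[0.0, 0.14, -0.51], [0.0, 0.0, 0.0]]
    - [[0.0, 0.21, -0.49], [0.0, 0.0, 0.0]]
    - [[0.0, 0.27, -0.46], [0.0, 0.0, 0.0]]
    - [[0.0, 0.33, -0.41], [0.0, 0.0, 0.0]]
    - [[0.0, 0.37, -0.37], [0.0, 0.0, 0.0]]
    - [[0.0, 0, 0], [0.0, 0.0, 0.0]]

```text
t: 8.8
ee_pos: [0.5416, -0.2066, 0.0824]
tcp_rot: [0.674, 0.739, -0.0, 0.001]
wrist_force: [8.6, -8.3, -9.0]
grip_width: 0.174
gripper_force: 29.7
```

Run:
```python
from h import *
np.set_printoptions(precision=4,suppress=True)
p,r,o=now(); print(o["t"],p,o["wrist_force"],r.as_quat())
v=w2v(p+r.apply([0,0,-.0187])); print(v, 3.65+np.arctan2(v[0],v[2]-.072)+2*np.pi, "r",np.hypot(v[0],v[2]-.072))
for c in ("top","scene"):
    im=optics.get_image(c); save(im,c+"2.png")
    x0,x1,y0,y1={"top":(250,390,140,230),"scene":(210,360,165,270)}[c]
    cv2.imwrite(f"pics/{c}2c.png",cv2.resize(cv2.imread(f"pics/{c}2.png")[y0:y1,x0:x1],None,fx=5,fy=5,interpolation=2))
    for t in (.0300,.034,.038): print(c,t,[((w2pix(im,v2w([sx,-.09+t,.084]))-[x0,y0])*5).round(0) for sx in (.06,-.06)])
```

```text
8.8 [ 0.5416 -0.2066  0.0824] [ 8.6407 -8.3001 -8.9558] [ 0.6737  0.739  -0.0003  0.0009]
[-0.025  -0.2211  0.1011] 9.22345955776462 r 0.03841799718080852
top 0.03 [array([336., 118.]), array([357., 332.])]
top 0.034 [array([329., 119.]), array([349., 333.])]
top 0.038 [array([322., 119.]), array([342., 334.])]
scene 0.03 [array([351., 244.]), array([446.,  93.])]
scene 0.034 [array([358., 246.]), array([453.,  95.])]
scene 0.038 [array([366., 249.]), array([460.,  97.])]
```

View pics/top2c.png

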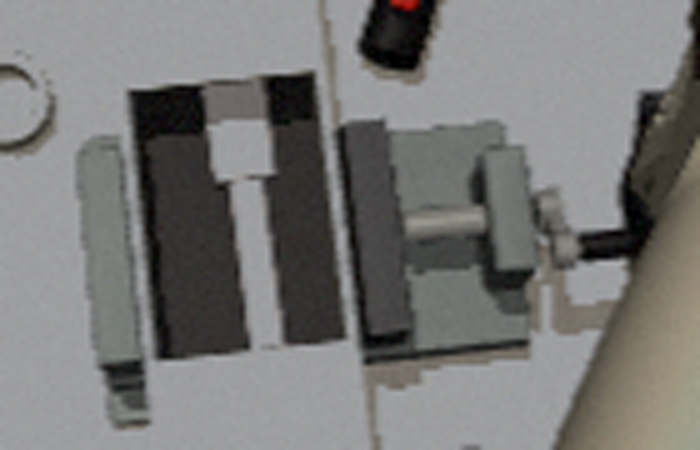

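drive_tool:
  steps:
    - [[0.0, 0.42, -0.31], [0.0, 0.0, 0.0]]
    - [[0.0, 0.46, -0.26], [0.0, 0.0, 0.0]]
    - [[0.0, 0.48, -0.19], [0.0, 0.0, 0.0]]
    - [[0.0, 0.5, -0.13], [0.0, 0.0, 0.0]]
    - [[0.0, 0.5, -0.06], [0.0, 0.0, 0.0]]
    - [[0.0, 0.51, 0.0], [0.0, 0.0, 0.0]]
    - [[0.0, 0.4, 0.04], [0.0, 0.0, 0.0]]
    - [[0.0, 0.0, 0.0], [0.0, 0.0, 0.0]]
    - [[0.0, 0.0, 0.0], [0.0, 0.0, 0.0]]

```text
t: 9.8
ee_pos: [0.573, -0.2031, 0.0924]
tcp_rot: [0.674, 0.739, -0.0, 0.0]
wrist_force: [0.4, -5.5, 1.1]
grip_width: 0.173
gripper_force: 31.1
```

Run:
```python
from h import *
np.set_printoptions(precision=4,suppress=True)
p,r,o=now(); print(o["t"],p,o["wrist_force"],r.as_quat())
v=w2v(p+r.apply([0,0,-.0187])); print(v, 3.65+np.arctan2(v[0],v[2]-.072)+2*np.pi, "r",np.hypot(v[0],v[2]-.072))
```

```text
9.8 [ 0.573  -0.2031  0.0924] [ 0.4216 -5.5203  1.0896] [ 0.6736  0.7391 -0.0004  0.0002]
[ 0.0065 -0.2206  0.1111] 10.098766218758588 r 0.039670769008599796
```

drive_tool:
  steps:
    - [[0.0, 0.2, 0.04], [0, 0, 0]]
    - [[0.0, 0.19, 0.05], [0, 0, 0]]
    - [[0.0, 0.19, 0.06], [0, 0, 0]]
    - [[0.0, 0.0, 0.0], [0, 0, 0]]

```text
t: 10.2
ee_pos: [0.5788, -0.2025, 0.0913]
tcp_rot: [0.674, 0.739, -0.0, 0.0]
wrist_force: [-1.1, -4.9, 3.4]
grip_width: 0.175
gripper_force: 31.4
```

drive_tool:
  steps:
    - [[0, 0, 0], [0, 0, 0]]
    - [[0, 0, 0], [0, 0, 0]]
    - [[0, 0, 0], [0, 0, 0]]
    - [[0, 0, -1.5], [0, 0, 0]]
    - [[0, 0, -3], [0, 0, 0]]
    - [[0, 0, -4], [0, 0, 0]]
    - [[0, 0, -4], [0, 0, 0]]
  hand: 4.5

```text
t: 10.9
ee_pos: [0.5784, -0.2017, 0.2184]
tcp_rot: [0.673, 0.739, 0.0, -0.0]
wrist_force: [0.9, 0.2, 1.0]
grip_width: 0.526
gripper_force: 0.0
```

Run:
```python
from h import *
np.set_printoptions(precision=4,suppress=True)
im=optics.get_image("wrist"); save(im,"w3.png"); t=optics.get_image("top"); save(t,"top3.png")
for n in ["paddle","blade_end","handle_end","bath","crank_grip"]:
    for c,I in (("wrist",im),("top",t)):
        for q in optics.landmark_of(c,n)[:3]: print(c,n,q["centre"],q["conf"],w2v(pix2w(I,q["centre"],{"bath":.03,"paddle":.036,"blade_end":.041,"handle_end":.043,"crank_grip":.11}[n])))
a=cv2.imread("pics/top3.png")[140:240,270:380]; cv2.imwrite("pics/t3.png",cv2.resize(a,None,fx=6,fy=6,interpolation=2))
for q in [(.06,-.098+.039,.084),(-.06,-.098+.039,.084),(.075,.052+.002,.092),(-.075,.054,.092),(-.075,-.05,.092),(.075,-.05,.092),(.06,.06,.085),(-.06,.06,.085)]: print(q,((w2pix(t,v2w(q))-[270,140])*6).round(0))
print(arm.get_obs()["t"],now()[0])
```

```text
top paddle [225.8, 259.5] 0.82 [-0.1775  0.2134  0.036 ]
top paddle [301.9, 193.2] 0.64 [-0.0104 -0.0115  0.036 ]
top blade_end [230.7, 226.1] 0.83 [-0.087   0.1938  0.041 ]
top blade_end [298.3, 156.5] 0.72 [ 0.0964 -0.0104  0.041 ]
wrist handle_end [177.6, 91.8] 0.73 [-0.1312 -0.1227  0.043 ]
wrist handle_end [145.6, 181.6] 0.66 [-0.1806 -0.2183  0.043 ]
top handle_end [221.9, 287.7] 0.97 [-0.2521  0.2267  0.043 ]
top bath [294.6, 186.5] 0.72 [0.0119 0.0075 0.03  ]
wrist crank_grip [313.1, 194.8] 0.98 [ 0.0101 -0.2148  0.11  ]
wrist crank_grip [177.7, 88.5] 0.59 [-0.1006 -0.1249  0.11  ]
top crank_grip [378.3, 174.5] 0.39 [ 0.0096 -0.2195  0.11  ]
(0.06, -0.059000000000000004, 0.084) [281. 142.]
(-0.06, -0.059000000000000004, 0.084) [306. 399.]
(0.075, 0.054, 0.092) [ 32. 126.]
(-0.075, 0.054, 0.092) [ 58. 451.]
(-0.075, -0.05, 0.092) [290. 431.]
(0.075, -0.05, 0.092) [259. 107.]
(0.06, 0.06, 0.085) [ 23. 162.]
(-0.06, 0.06, 0.085) [ 43. 421.]
11.5 [ 0.5786 -0.2019  0.2155]
```

View pics/t3.png

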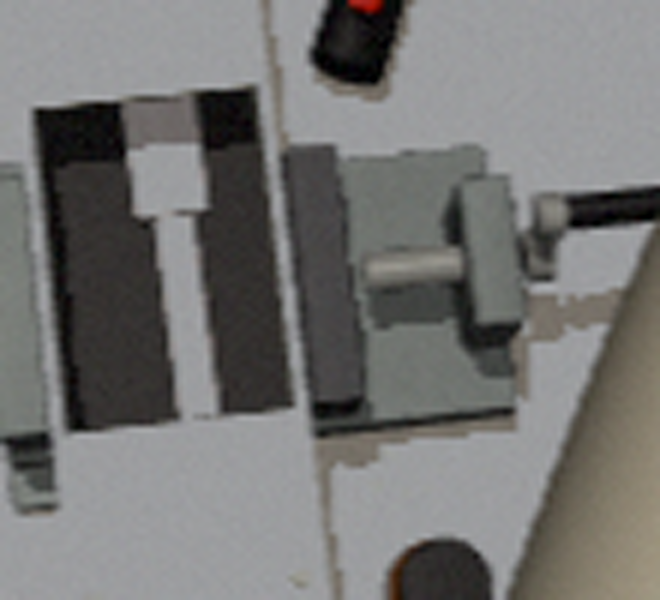

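Run:
```python
from h import *
np.set_printoptions(precision=4,suppress=True)
t=optics.get_image("top")
px=lambda u,v:np.array([u,v])/6+[270,140]-.4
for n,u,v,z in [("bar lo L",175,417,.050),("bar lo R",219,413,.050),("bar hi L",157,218,.050),("bar hi R",196,213,.050),("trans L",134,216,.046),("trans R",207,209,.046),("blade L",129,148,.046),("blade R",198,142,.046),("m+x+y",35,110,.092),("m+x-y",256,88,.092),("m-x+y",68,432,.092),("m-x-y",294,406,.092)]:
    w=pix2w(t,px(u,v),z); print(n,w,w2v(w))
```

```text
bar lo L [0.489  0.0119 0.05  ] [-0.0571  0.0013  0.05  ]
bar lo R [ 0.491  -0.0086  0.05  ] [-0.057  -0.0192  0.05  ]
bar hi L [0.5836 0.0211 0.05  ] [0.038  0.0017 0.05  ]
bar hi R [0.5862 0.0028 0.05  ] [ 0.0388 -0.0168  0.05  ]
trans L [0.5854 0.0321 0.046 ] [0.0408 0.0124 0.046 ]
trans R [ 0.5891 -0.0024  0.046 ] [ 0.0412 -0.0223  0.046 ]
blade L [0.6185 0.0348 0.046 ] [0.0739 0.0121 0.046 ]
blade R [0.6217 0.002  0.046 ] [ 0.0741 -0.0209  0.046 ]
m+x+y [0.6241 0.0766 0.092 ] [0.0834 0.0532 0.092 ]
m+x-y [ 0.6355 -0.0243  0.092 ] [ 0.0854 -0.0483  0.092 ]
m-x+y [0.476  0.0593 0.092 ] [-0.0656  0.0497  0.092 ]
m-x-y [ 0.4884 -0.0417  0.092 ] [-0.0627 -0.052   0.092 ]
```

Run:
```python
from h import *
p,r,o=now(); print(o["t"])
rows(interp(p,r,np.array([.547,.008,.18]),down(.115+np.pi/2),18))
```

```text
11.55
[[[0.19,-0.01,0.03],[0.0,0.0,-0.014]], [[0.54,-0.02,0.09],[0.0,0.0,-0.041]], [[0.84,0.0,0.14],[0.0,0.0,-0.063]], [[1.11,0.06,0.19],[0.0,0.0,-0.083]], [[1.31,0.19,0.22],[0.0,0.0,-0.099]], [[1.45,0.37,0.26],[0.0,0.0,-0.113]], [[1.53,0.56,0.27],[0.0,0.0,-0.122]], [[1.53,0.8,0.29],[0.0,0.0,-0.129]], [[1.44,1.0,0.3],[0.0,0.0,-0.132]], [[1.31,1.19,0.29],[0.0,0.0,-0.133]], [[1.1,1.32,0.29],[0.0,-0.001,-0.129]], [[0.88,1.37,0.28],[0.0,0.0,-0.122]], [[0.65,1.35,0.25],[0.0,0.0,-0.112]], [[0.44,1.25,0.22],[0.0,0.0,-0.1]], [[0.25,1.08,0.19],[0.0,0.0,-0.083]], [[0.13,0.83,0.14],[0.0,0.0,-0.063]], [[0.05,0.54,0.09],[0.0,0.0,-0.041]], [[0.01,0.19,0.03],[0.0,0.0,-0.014]]]
```

drive_tool:
  steps:
    - [[0.19, -0.01, 0.03], [0.0, 0.0, -0.014]]
    - [[0.54, -0.02, 0.09], [0.0, 0.0, -0.041]]
    - [[0.84, 0.0, 0.14], [0.0, 0.0, -0.063]]
    - [[1.11, 0.06, 0.19], [0.0, 0.0, -0.083]]
    - [[1.31, 0.19, 0.22], [0.0, 0.0, -0.099]]
    - [[1.45, 0.37, 0.26], [0.0, 0.0, -0.113]]
    - [[1.53, 0.56, 0.27], [0.0, 0.0, -0.122]]
    - [[1.53, 0.8, 0.29], [0.0, 0.0, -0.129]]
    - [[1.44, 1.0, 0.3], [0.0, 0.0, -0.132]]
    - [[1.31, 1.19, 0.29], [0.0, 0.0, -0.133]]
    - [[1.1, 1.32, 0.29], [0.0, 0.0, -0.129]]
    - [[0.88, 1.37, 0.28], [0.0, 0.0, -0.122]]
    - [[0.65, 1.35, 0.25], [0.0, 0.0, -0.112]]
    - [[0.44, 1.25, 0.22], [0.0, 0.0, -0.1]]
    - [[0.25, 1.08, 0.19], [0.0, 0.0, -0.083]]
    - [[0.13, 0.83, 0.14], [0.0, 0.0, -0.063]]
    - [[0.05, 0.54, 0.09], [0.0, 0.0, -0.041]]
    - [[0.01, 0.19, 0.03], [0.0, 0.0, -0.014]]
    - [[0, 0, 0], [0, 0, 0]]
  hand: 3.8

```text
t: 13.45
ee_pos: [0.5471, 0.0081, 0.1804]
tcp_rot: [-0.058, 0.998, -0.0, -0.0]
wrist_force: [0.4, -1.3, 0.1]
grip_width: 0.443
gripper_force: 0.0
```

Run:
```python
from h import *
np.set_printoptions(precision=4,suppress=True)
p,r,o=now(); print(o["t"],p,o["q"])
im=optics.get_image("wrist"); save(im,"w4.png")
for n in ["paddle","blade_end","bath"]:
    for q in optics.landmark_of("wrist",n)[:2]: print(n,q["centre"],q["conf"],pix2w(im,q["centre"],{"bath":.03,"paddle":.036,"blade_end":.041}[n]))
u=np.array([np.cos(.115),np.sin(.115),0]); g=np.array([.547,.008,0])
for s in (0,.04): print(w2pix(im,g+u*s+[0,0,.05]))
```

```text
13.45 [0.5471 0.0081 0.1804] [ 0.0149  0.0667  0.0559  1.5601 -0.     -0.1006]
paddle [551.0, 21.2] 0.92 [0.3711 0.1972 0.036 ]
paddle [315.2, 175.8] 0.68 [0.5326 0.0076 0.036 ]
blade_end [319.7, 276.4] 0.93 [0.6444 0.0259 0.041 ]
blade_end [525.3, 108.2] 0.58 [0.4446 0.1952 0.041 ]
bath [322.5, 198.1] 0.66 [0.5569 0.0183 0.03  ]
[313.8717 193.0344]
[313.8278 230.6486]
```

View pics/w4.png

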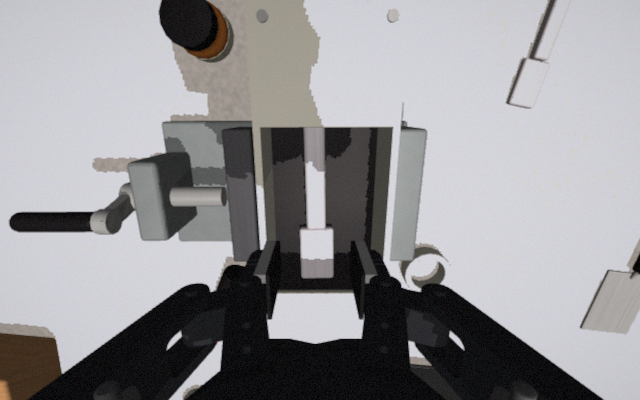

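drive_tool:
  steps:
    - [[0, 0.15, 1], [0, 0, 0]]
    - [[0, 0, 2], [0, 0, 0]]
    - [[0, 0, 2.5], [0, 0, 0]]
    - [[0, 0, 2.5], [0, 0, 0]]
    - [[0, 0, 2.5], [0, 0, 0]]
    - [[0, 0, 2], [0, 0, 0]]
    - [[0, 0, 1.1], [0, 0, 0]]
    - [[0, 0, 0.5], [0, 0, 0]]
    - [[0, 0, 0], [0, 0, 0]]

```text
t: 14.55
ee_pos: [0.5505, 0.0123, 0.0444]
tcp_rot: [-0.059, 0.998, 0.002, 0.005]
wrist_force: [-1.5, 21.6, 29.4]
grip_width: 0.444
gripper_force: 7.0
```

drive_tool:
  steps:
    - [[0, 0, 0], [0, 0, 0]]
    - [[0, 0, 0], [0, 0, 0]]
    - [[0, 0, 0], [0, 0, 0]]
    - [[0, 0, 0], [0, 0, 0]]
    - [[0, 0, 0], [0, 0, 0]]
  hand: 0
  force: 70

```text
t: 15.05
ee_pos: [0.549, 0.0101, 0.0422]
tcp_rot: [-0.058, 0.998, 0.001, 0.003]
wrist_force: [-0.4, 3.6, 17.2]
grip_width: 0.206
gripper_force: 68.7
```

Run:
```python
from h import *
np.set_printoptions(precision=4,suppress=True)
p,r,o=now(); print(o["t"],p,o["wrist_force"],o["wrist_torque"],o["gripper_force"])
a=optics.get_image("scene"); b=optics.get_image("wrist"); save(a,"s5.png"); save(b,"w5.png")
s=cv2.resize(cv2.imread("pics/s5.png")[150:290,210:370],None,fx=4,fy=4,interpolation=2); w=cv2.imread("pics/w5.png")[100:400,150:490]
w=cv2.resize(w,(int(340*560/300*.5),280)); cv2.imwrite("pics/c5.png",np.hstack([cv2.resize(s,(480,420)),cv2.copyMakeBorder(w,0,420-280,0,0,cv2.BORDER_CONSTANT)]))
```

```text
15.05 [0.549  0.0101 0.0422] [-0.4372  3.6051 17.1923] [0.7019 0.1295 0.2776] 68.7298035621643
```

View pics/c5.png

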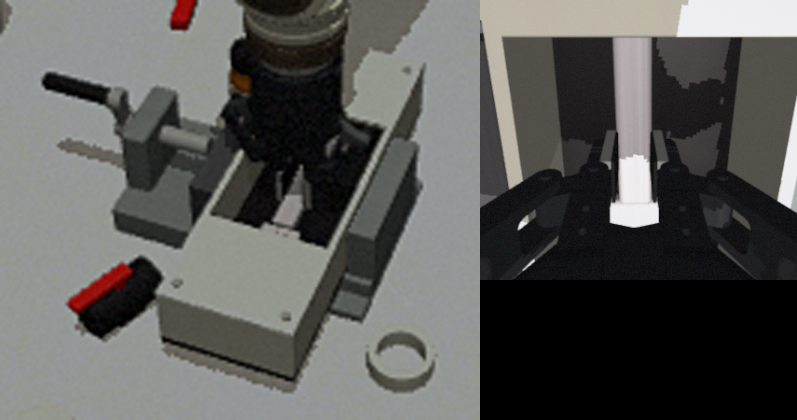

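```bash
cat > plan.py <<'E'
from h import *
u=np.array([np.cos(.115),np.sin(.115),0]); P0=np.array([.549,.0101,.0422]); Q0=down(.115+np.pi/2)
def tcp(hx,hz,th): # mm, handle's lower corner in bath xz
    c,s=np.cos(th),np.sin(th); d=np.array([hx+123*c-6*s,hz+123*s+6*c])-[-8,12.]
    return P0+u*d[0]/1000+[0,0,d[1]/1000], Q0*R.from_rotvec([0,-th,0])
D=np.radians
seg=[(-131,6,0)]
def to(hx,hz,th,n):
    a=np.array(seg[-1]); b=np.array([hx,hz,D(th)])
    for k in range(1,n+1): seg.append(tuple(a+(b-a)*k/n))
to(-131,11,0,2); to(-148,11,0,4); to(-148,9,20,9)
n1=len(seg); to(-148+100*np.cos(D(20)),9+100*np.sin(D(20)),20,12); n2=len(seg); to(seg[-1][0],seg[-1][1]+72,20,9)
w=[tcp(*q) for q in seg[1:]]
p,r=np.array([.5468,.0095,.039]),Q0
for a,b in ((0,6),(6,n1-1),(n1-1,n2-1),(n2-1,len(w))): p,r=rows(w[a:b],p,r); print(p)
E
python3 plan.py
```

```text
[[[-0.23,0.03,-0.57],[0.0,0.0,0.0]], [[0.0,0.0,-0.25],[0.0,0.0,0.0]], [[0.43,0.0,0.0],[0.0,0.0,0.0]], [[0.42,0.0,0.0],[0.0,0.0,0.0]], [[0.43,0.0,0.0],[0.0,0.0,0.0]], [[0.42,0.0,0.0],[0.0,0.0,0.0]]]
[0.53216267 0.00811124 0.0472    ]
[[[0.04,0.0,-0.45],[0.0,-0.039,0.0]], [[0.03,0.0,-0.46],[0.0,-0.039,0.0]], [[0.03,0.0,-0.45],[0.0,-0.038,0.0]], [[0.04,0.0,-0.46],[0.0,-0.039,0.0]], [[0.04,0.0,-0.45],[0.0,-0.039,0.0]], [[0.03,0.0,-0.46],[0.0,-0.039,0.0]], [[0.04,0.0,-0.45],[0.0,-0.038,0.0]], [[0.04,0.0,-0.46],[0.0,-0.039,0.0]], [[0.04,0.0,-0.45],[0.0,-0.039,0.0]]]
[0.52269721 0.00701789 0.08688527]
[[[-0.84,0.0,0.0],[0.0,0.0,0.0]], [[-0.83,0.0,0.0],[0.0,0.0,0.0]], [[-0.83,0.0,0.0],[0.0,0.0,0.0]], [[-0.84,0.0,0.0],[0.0,0.0,0.0]], [[-0.83,0.0,0.0],[0.0,0.0,0.0]], [[-0.83,0.0,0.0],[0.0,0.0,0.0]], [[-0.84,0.0,0.0],[0.0,0.0,0.0]], [[-0.83,0.0,0.0],[0.0,0.0,0.0]], [[-0.83,0.0,0.0],[0.0,0.0,0.0]], [[-0.84,0.0,0.0],[0.0,0.0,0.0]], [[-0.83,0.0,0.0],[0.0,0.0,0.0]], [[-0.83,0.0,0.0],[0.0,0.0,0.0]]]
[0.61604802 0.01780081 0.12108109]
[[[-0.28,0.0,-0.75],[0.0,0.0,0.0]], [[-0.27,0.0,-0.76],[0.0,0.0,0.0]], [[-0.27,0.0,-0.75],[0.0,0.0,0.0]], [[-0.28,0.0,-0.75],[0.0,0.0,0.0]], [[-0.27,0.0,-0.75],[0.0,0.0,0.0]], [[-0.27,0.0,-0.75],[0.0,0.0,0.0]], [[-0.28,0.0,-0.75],[0.0,0.0,0.0]], [[-0.27,0.0,-0.76],[0.0,0.0,0.0]], [[-0.27,0.0,-0.75],[0.0,0.0,0.0]]]
[0.61601466 0.01779696 0.19311198]
```

drive_tool:
  steps:
    - [[-0.23, 0.03, -0.57], [0, 0, 0]]
    - [[0.0, 0.0, -0.25], [0, 0, 0]]
    - [[0.43, 0, 0], [0, 0, 0]]
    - [[0.42, 0, 0], [0, 0, 0]]
    - [[0.43, 0, 0], [0, 0, 0]]
    - [[0.42, 0, 0], [0, 0, 0]]
    - [[0, 0, 0], [0, 0, 0]]

```text
t: 15.85
ee_pos: [0.5317, 0.0079, 0.0475]
tcp_rot: [-0.058, 0.998, 0.0, -0.0]
wrist_force: [-0.5, -0.4, -0.4]
grip_width: 0.204
gripper_force: 69.0
```

Run:
```python
from h import *
np.set_printoptions(precision=4,suppress=True)
p,r,o=now(); print(o["t"],p,r.as_quat(),o["wrist_force"],o["wrist_torque"],o["grip_width"],o["gripper_force"])
```

```text
15.85 [0.5317 0.0079 0.0475] [-0.0575  0.9983  0.     -0.0002] [-0.5476 -0.3592 -0.4004] [ 0.0311  0.006  -0.0601] 0.2043939060713072 68.97147417068481
```

drive_tool:
  steps:
    - [[0.04, 0.0, -0.45], [0.0, -0.039, 0.0]]
    - [[0.03, 0.0, -0.46], [0.0, -0.039, 0.0]]
    - [[0.03, 0.0, -0.45], [0.0, -0.038, 0.0]]
    - [[0.04, 0.0, -0.46], [0.0, -0.039, 0.0]]
    - [[0.04, 0.0, -0.45], [0.0, -0.039, 0.0]]
    - [[0.03, 0.0, -0.46], [0.0, -0.039, 0.0]]
    - [[0.04, 0.0, -0.45], [0.0, -0.038, 0.0]]
    - [[0.04, 0.0, -0.46], [0.0, -0.039, 0.0]]
    - [[0.04, 0.0, -0.45], [0.0, -0.039, 0.0]]
    - [[0, 0, 0], [0, 0, 0]]

```text
t: 16.85
ee_pos: [0.5223, 0.0068, 0.0877]
tcp_rot: [-0.057, 0.983, 0.01, 0.174]
wrist_force: [-0.1, -0.0, -0.3]
grip_width: 0.207
gripper_force: 69.0
```

Run:
```python
from h import *
np.set_printoptions(precision=4,suppress=True)
p,r,o=now(); print(o["t"],p,r.as_quat(),o["wrist_force"],o["wrist_torque"],o["grip_width"],o["gripper_force"])
a=optics.get_image("scene"); save(a,"s6.png"); 
cv2.imwrite("pics/s6c.png",cv2.resize(cv2.imread("pics/s6.png")[130:290,200:370],None,fx=3.7,fy=3.7,interpolation=2))
```

```text
16.85 [0.5223 0.0068 0.0877] [-0.0566  0.9831  0.01    0.1741] [-0.1071 -0.0179 -0.3481] [-0.0268  0.3268 -0.0589] 0.20679016792255345 68.99626135826111
```

View pics/s6c.png

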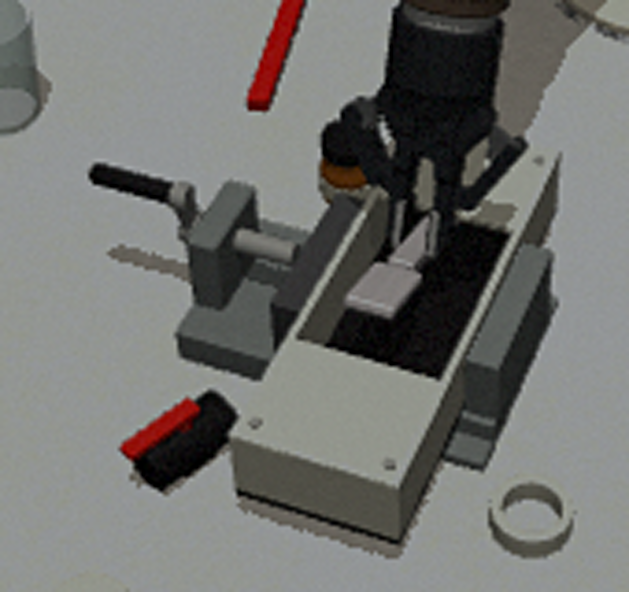

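drive_tool:
  steps:
    - [[-0.84, 0, 0], [0, 0, 0]]
    - [[-0.83, 0, 0], [0, 0, 0]]
    - [[-0.83, 0, 0], [0, 0, 0]]
    - [[-0.84, 0, 0], [0, 0, 0]]
    - [[-0.83, 0, 0], [0, 0, 0]]
    - [[-0.83, 0, 0], [0, 0, 0]]
    - [[-0.84, 0, 0], [0, 0, 0]]
    - [[-0.83, 0, 0], [0, 0, 0]]
    - [[-0.83, 0, 0], [0, 0, 0]]
    - [[-0.84, 0, 0], [0, 0, 0]]
    - [[-0.83, 0, 0], [0, 0, 0]]
    - [[-0.83, 0, 0], [0, 0, 0]]
    - [[0, 0, 0], [0, 0, 0]]

```text
t: 18.2
ee_pos: [0.6173, 0.0178, 0.1219]
tcp_rot: [-0.057, 0.983, 0.01, 0.174]
wrist_force: [-0.6, -0.5, -0.6]
grip_width: 0.206
gripper_force: 69.0
```

drive_tool:
  steps:
    - [[-0.28, 0, -0.75], [0, 0, 0]]
    - [[-0.27, 0, -0.76], [0, 0, 0]]
    - [[-0.27, 0, -0.75], [0, 0, 0]]
    - [[-0.28, 0, -0.75], [0, 0, 0]]
    - [[-0.27, 0, -0.75], [0, 0, 0]]
    - [[-0.27, 0, -0.75], [0, 0, 0]]
    - [[-0.28, 0, -0.75], [0, 0, 0]]
    - [[-0.27, 0, -0.76], [0, 0, 0]]
    - [[-0.27, 0, -0.75], [0, 0, 0]]
    - [[0, 0, 0], [0, 0, 0]]
    - [[0, 0, 0], [0, 0, 0]]
    - [[0, 0, 0], [0, 0, 0]]

```text
t: 19.4
ee_pos: [0.616, 0.0178, 0.1929]
tcp_rot: [-0.057, 0.983, 0.01, 0.173]
wrist_force: [-1.0, -0.1, -1.0]
grip_width: 0.208
gripper_force: 69.0
```

Run:
```python
from h import *
np.set_printoptions(precision=4,suppress=True)
p,r,o=now(); print(o["t"],p,r.as_quat(),o["wrist_force"],o["wrist_torque"],o["grip_width"],o["gripper_force"])
a=optics.get_image("scene"); save(a,"s7.png"); t=optics.get_image("top"); save(t,"t7.png")
for q,z in ((110,5),(-110,7)):
    P=p+r.apply([-(q-13)/1000,0,-(z-6)/1000]); print("end",P,w2pix(a,P),w2pix(t,P))
for n in("blade_end","handle_end"): print(n,[(d["centre"],round(d["conf"],2)) for d in optics.landmark_of("scene",n)[:3]])
A=cv2.resize(cv2.imread("pics/s7.png")[130:290,200:370],(425,400),interpolation=2);B=cv2.resize(cv2.imread("pics/t7.png")[130:280,250:390],(373,400),interpolation=2)
cv2.imwrite("pics/c7.png",np.hstack([A,B]))
```

```text
19.4 [0.616  0.0178 0.1929] [-0.0567  0.9833  0.01    0.1729] [-0.9819 -0.1424 -1.0367] [-0.0512  0.385   0.0025] 0.20759061755031968 68.9961290359497
end [0.7069 0.0283 0.2251] [280.843  208.9653] [292.3981 110.8443]
end [0.5008 0.0044 0.1519] [315.4687 173.333 ] [301.5345 198.9442]
blade_end [([281.5, 119.1], 0.87), ([280.7, 208.7], 0.81), ([394.2, 224.6], 0.81)]
handle_end [([269.5, 157.9], 0.79), ([463.5, 256.3], 0.71), ([311.8, 175.1], 0.69)]
```

View pics/c7.png

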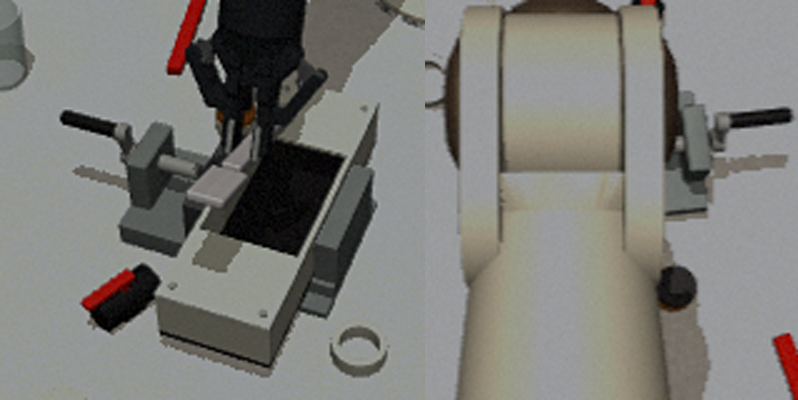

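```bash
python3 -c "
from station import ticket
print(ticket.hand_in())"
```

```text
the job is handed in; nothing more can be done
None
```

The job is handed in at about 20 s of the 61 s allowed, with no verdict returned: the bath is clamped on the fixed jaw (roughly 15 N, judged from the crank angle, not measured), and the paddle came out blade-first and is held still above the bath, its lower end about 6 cm clear of the covers. One thing to note: on the way down to the paddle, the gripper briefly pressed the bath at about 29 N up and 22 N sideways, under the 40 N limit, and the bath still looked clamped afterwards.

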